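# Hold a bracket against a spring stop for screwing down

### The arm

A 6-joint arm with a two-finger parallel gripper is mounted at the origin on the work surface. World frame = base frame: x ahead of the robot, y to its left, z up, the work surface at z = 0. Lengths are in m, angles in degrees, forces in N, time in s.
With the tool pointing down it reaches from about 0.3 to 0.75 m from the base axis. Payload 8.5 kg.
Tool frame: the origin (TCP) lies midway between the tips of the shut fingers; the grasp point (between the pads) lies behind it (grasp_offset is the z of the grasp point in the tool frame, in m); z points along the fingers, y is the direction in which the jaws open and shut (so a half turn about z gives the same grasp; the last joint's range is limited). The gripper opens to 85 mm and grips with 20 to 120 N. Pads are 22 mm wide; open, the fingers measure 114 mm over their backs; the gripper's body (76 mm by 85 mm) begins 54 mm behind the grasp point. The pads swing forward as they close: fully open they stand 13 mm farther back than shut.
Start: joints at [56.305, 21.807, 74.336, -0, 83.858, -12.336], TCP at [0.2, 0.512, 0.21] pointing down, gripper open.
Joint ranges: [-178.18, 178.18], [-50.72, 133.34], [12.68, 142.11], [-81.47, 261.47], [9.98, 163.14], [-165.26, 165.26]. Speed limits (degrees/s): [136.94, 136.94, 180, 180, 180, 180].

### API

Orientations are given as a 3x3 rotation matrix whose columns are the frame's x, y, z axes.
In Python, from rig import * gives the robot as it stands.
- The arm moves only by the shell command python3 -m pendant 'ROWS' [FORCE]. ROWS is JSON, one flat list of numbers, 7 for each row, row after row: the finger opening in mm, from 0 to 85.4, then the shift along the tool's x, y, z in units of 50 mm (1.0 is 50 mm), then the turn, a rotation vector about the tool's x, y, z in units of 8 degrees (1.0 is 8 degrees). In form: [hand, dx, dy, dz, wx, wy, wz, hand, dx, dy, dz, wx, wy, wz, ...]. A call has 1 to 12 rows; each row shifts and turns the commanded pose from where the row before left it, along the tool's axes as they then stand; what a row does not reach is not made up. A row lasts 1/10 s, in which the tool goes at most 50 mm and 8.59 degrees, less where a joint would pass 70% of its speed; a pose out of reach is approached as far as the arm can. A call is refused whole if a number of a shift passes 1 or a number of a turn 1, either way. A call with a gripper value outside its range is refused whole. The fingers move at their own pace and stop on an object; FORCE is the grip in N (left out, the last holds). Time passes only in rows, so rows that do not move let the fingers close. It gives the time, the measured TCP pose, the force and the opening at its end, in the units of the state.
- observe(): the state, without advancing time (a new reading comes with each control period).
- get_image(name): name is "side" or "top" or "wrist"; returns a dict with "frame" (384x512x3 uint8, red, green, blue), "depth" (384x512 float32, m along the optical axis (not along the pixel's ray), 0 where there is no reading), "K" (3x3 intrinsics, pixels), "rvec" (rotation vector, rad) and "tvec" (3), from world to camera coordinates, as OpenCV has them. Camera axes: x right, y down, z forward; pixel columns grow to the right and rows downward; lengths in m; the calibration is good to about 2 mm. The wrist camera is an equidistant fisheye: a pixel r from the principal point sees the ray r / f radians off the axis. A picture is of the moment at which its call begins.
- close_job(): hands the job in, once; it reports no verdict.
The state is a dict: "time_s": time; "q": joint angles; "qvel": joint speeds; "joint_efforts": joint torques, N m; "position": TCP position; "tool_rot": TCP orientation; "ft_force": force on the tool from outside, world axes, zero at the start; "wrist_torque": the same for the moment, N m; "grip_width": finger opening in m.
Only numpy, scipy, OpenCV 4.12 (cv2) and the standard library are available. Lean on these libraries where they do the work, as an engineer would, in place of code of your own. Each camera call takes 0.05 s, during which the arm holds its last target.

### The job

First slide the orange transport guard on the fixture to its end stop so that the spring pad is clear. Then lay the gold bracket flat on the fixture's bed between the two blue lines, with the end away from its upright flange square against the copper-coloured pad, and press the pad in until the yellow pointer stands in the green band, never letting it run into the red. Finish while still holding the bracket pressed like that, so that a colleague can put the screws in, and leave the black bracket and the other things where they are.

Things in the scene. Friction and masses are not known exactly. Their poses are not given: they have to be found in the camera images.
- seat (a point): Fixture point on top of its flat aluminium bed (12 mm above the bench), below the middle of the relaxed pad's face. x = pressing direction, towards the pad, roughly away from the robot; y left along the pad face; z up. Bed: 120 wide (y), from 152 mm before this point (-x). Blue lines, 3 wide, at y = +-34.5 mm. Black spring housing, 90 wide, 50 high, starts at x = +34. Bolted down; place and yaw vary.
- plunger (a joint): How far the copper-coloured spring pad is pressed in along +x of seat (m): 0 relaxed, 0.022 at its hard stop. Spring 0.8 N per mm, no preload (0.011 is about 9 N). A yellow pointer on top of the housing moves with it along a scale: green band 0.007 to 0.015, red from 0.018.
- pad (a point): Middle of the spring pad's front face (40 wide in y, 28 high, from 2 to 30 mm above the bed, looking to -x of seat). Moves along +x of seat as it is pressed in; axes as seat.
- guard (a joint): Orange transport guard (m): near 0 (start 0 to 0.02) its blade covers the pad; 0.070 = at its end stop, pad clear. Slides along +y of seat with about 1.5 N friction and stays where left. The blade, 56 wide (y), 6 thick, stands over the bed 7 to 13 mm before the relaxed pad face and blocks a bracket.
- guard_grip (a point): Grip point of the guard's black upright fin, 14 (x of seat) x 24 mm (y): fin top 14 mm above this point, fin foot 22 mm below it, on the orange carriage. Lies at x = +46 mm of seat, 76 mm above the bed; moves with the guard; axes as seat. The rail's end-stop blocks are no higher than the fin's foot.
- gold_grip (a point): Gold L bracket, the part to hold: base plate 90 (x) x 50 (y) x 10 mm, and across its rear (-x) end an upright flange 8 thick (x), 50 wide (y), its top 50 above the underside. This point is the flange's centre: 41 mm behind the plate's middle, 30 above the underside. x points from flange to nose, z up. Lies flat on the bench at first; 0.15 to 0.28 kg.
- gold_nose (a point): Middle of the gold bracket's front end face (the end away from the flange), 5 mm above its underside, 86 mm ahead of the flange centre; axes as gold_grip. This end face goes against the pad.
- spare_grip (a point): Flange centre of a black bracket of the same shape and size: a bystander, not used. It may lie where the gold one might have lain.
- driver_c (a point): Point on a bystander, 10 mm above the bench: a screwdriver about 160 mm long, lying.
- tray_c (a point): Centre of a bystander: blue two-part screw tray 90 x 120 x 25 mm
- post_c (a point): Centre of a bystander: steel post 32 dia. x 75 high, upright
- jar_c (a point): Centre of a bystander: small lidded jar 44 dia. x 60 mm
- carrier_c (a point): Centre of a bystander: flat copper carrier plate 100 x 50 x 6 mm
- collar_c (a point): Centre of a bystander: dark steel collar 48 dia. x 14 mm
Mind the look-alikes: they are no part of the job. Of the things that look like the part that bears gold_grip, the smallest one is meant.

How it is judged:
By the outcome, as a careful person would: the job done as asked, in the order asked, and still so for the second after the job is handed in, while the arm keeps its last pose, push and grip.
It also fails if it takes over 64 s, if anything falls off the work surface, if the arm or the gripper's body presses on something with over 40 N, if the wrist force passes 120 N, or if a joint passes its speed limit or range.

## Working session

There is one attempt and no reset: what is moved stays moved. The work goes in short steps, Python scripts to look and compute and a shell command to move; the robot and the scene stay as the last step left them, time stands still between calls to the robot, and variables do not carry over. Pictures are saved under pics/ and viewed, and the job is handed in when it is done.

```bash
ls; mkdir -p pics
cat > h.py <<'E'
from rig import *
import numpy as np, cv2
def snap(n,f):
    im=get_image(n); np.savez('pics/'+f+'.npz',**im); cv2.imwrite('pics/'+f+'.png',im['frame'][:,:,::-1]); return im
def load(f): return dict(np.load('pics/'+f+'.npz'))
def w(im,u,v,z=None):
    """pixel->world; using depth (median 3x3) or plane z"""
    K=im['K'];R=cv2.Rodrigues(im['rvec'])[0];t=im['tvec'].ravel()
    r=np.array([(u-K[0,2])/K[0,0],(v-K[1,2])/K[1,1],1.])
    if z is None:
        d=im['depth'][int(v)-1:int(v)+2,int(u)-1:int(u)+2]; d=np.median(d[d>0]); return R.T@(r*d-t)
    o=-R.T@t; q=R.T@r; return o+q*(z-o[2])/q[2]
def crop(f,x0,y0,x1,y1,s,out):
    i=cv2.imread('pics/'+f+'.png')[y0:y1,x0:x1]; cv2.imwrite('pics/'+out+'.png',cv2.resize(i,None,fx=s,fy=s,interpolation=cv2.INTER_CUBIC))
E
python3 - <<'E'
from h import *
s=observe();print(s)
import rig;print([k for k in dir(rig) if k[0]!='_'])
for n in('top','side'): im=snap(n,n+'0');print(n,im['K'],im['rvec'],im['tvec'])
E
```

```text
pics
{'time_s': 0.0, 'q': array([ 5.63052682e+01,  2.18424417e+01,  7.43864127e+01,  3.10706083e-04,
        8.38585492e+01, -1.23357561e+01]), 'qvel': array([ 0.01095386,  0.06492176, -0.04039835,  0.0070551 ,  0.04653983,
        0.06187059]), 'joint_efforts': array([ 3.00217573e-03, -4.48440278e+01, -2.31298363e+01,  6.29603028e-05,
        4.53767119e-03, -6.43050541e-06]), 'position': array([0.20012625, 0.51193942, 0.20978844]), 'tool_rot': array([[-9.31316479e-01,  3.64209957e-01, -8.50773953e-04],
       [ 3.64210800e-01,  9.31315677e-01, -1.26621699e-03],
       [ 3.31170286e-04, -1.48910981e-03, -9.99998836e-01]]), 'ft_force': array([-0.00860921, -0.05837544, -0.2291475 ]), 'wrist_torque': array([ 0.00986306, -0.02039512, -0.02188215]), 'grip_width': 0.08530032575497658}
['MotionError', 'close_job', 'get_image', 'grasp_offset', 'observe']
top [[491.20568093   0.         253.98434786]
 [  0.         491.20568093 192.38460465]
 [  0.           0.           1.        ]] [ 2.12876575 -2.10241036  0.22023649] [0.00526656 0.49297262 1.30287089]
side [[387.15319507   0.         246.66325614]
 [  0.         387.15319507 189.65790187]
 [  0.           0.           1.        ]] [ 2.04960876 -0.65107064  0.37211767] [-0.37225988  0.24994916  1.08952344]
```

View pics/top0.png

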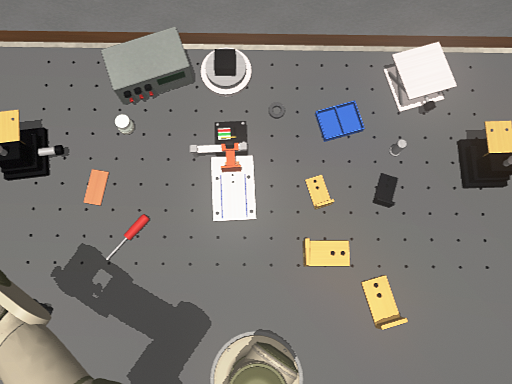

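View pics/side0.png

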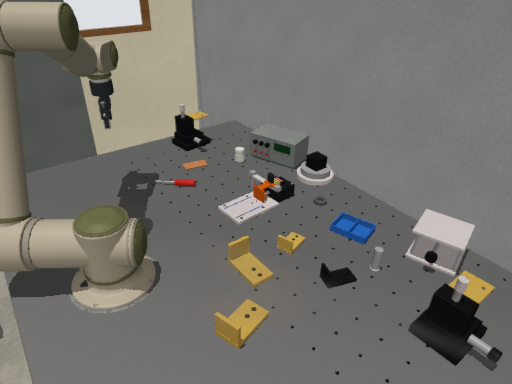

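The top view shows three gold brackets, at (318,190), (327,253) and (383,302). The smallest is at (318,190). The fixture is at about (233,170).

Run:
```python
from h import *
crop('top0',180,110,280,230,5,'c1');crop('top0',290,160,350,220,10,'c2')
crop('side0',200,160,320,260,6,'c3')
```

```text
(no output)
```

View pics/c1.png

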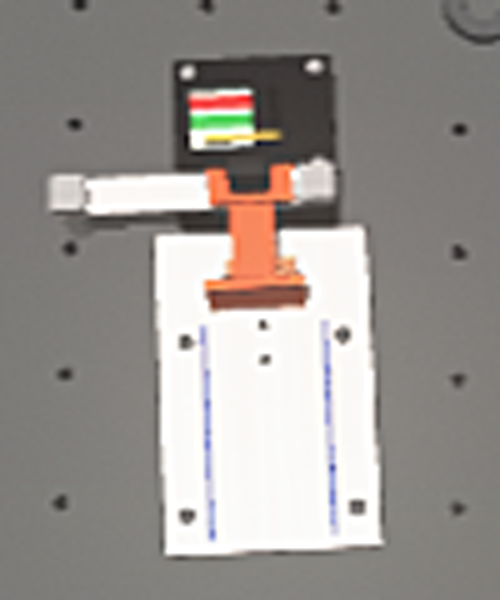

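View pics/c2.png

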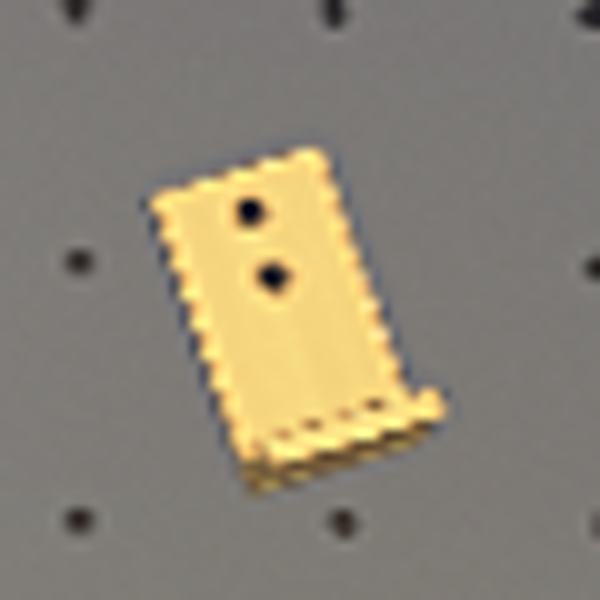

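View pics/c3.png

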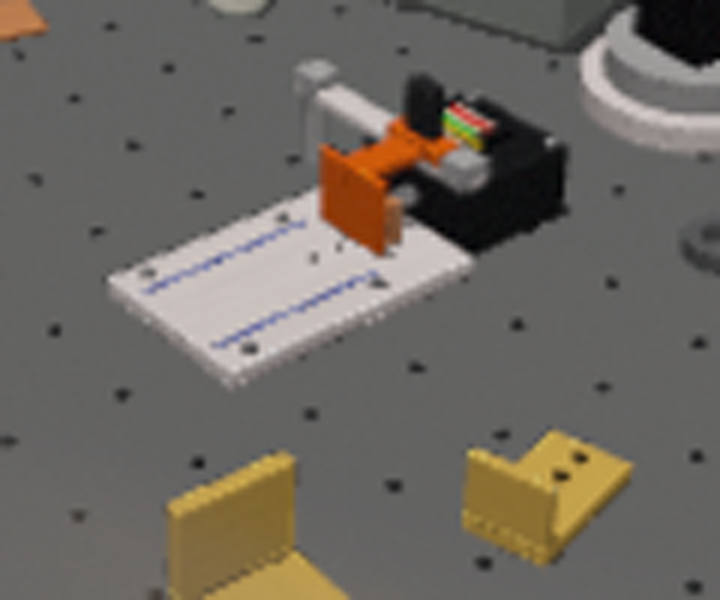

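```bash
cat >> h.py <<'E'
def P(im,f,U,V,z): # f=(x0,y0,s)
    return w(im,(U+.5)/f[2]-.5+f[0],(V+.5)/f[2]-.5+f[1],z)
E
python3 - <<'E'
from h import *
np.set_printoptions(precision=4,suppress=True)
im=load('top0');f=(180,110,5)
for n,U,V,z in[('FL',167,555,.012),('FR',382,545,.012),('bl top',203,325,.012),('bl bot',211,540,.012),('br top',324,320,.012),('br bot',334,533,.012),('BLc',156,236,.012),('BRc',364,226,.012),
 ('hous BL',175,60,.062),('hous BR',330,57,.062),('bladeL',206,285,.05),('bladeR',306,283,.05),('finL?',232,165,.102),('finR',270,165,.102)]:
    print(n,P(im,f,U,V,z))
g=(290,160,10)
for n,U,V,z in[('noseL',150,198,.01),('noseR',322,148,.01),('rearL',245,488,0),('rearR',440,425,0),('flTopL',250,465,.05),('flTopR',445,405,.05),('h1',250,211,.01),('h2',273,277,.01)]:
    print(n,P(im,g,U,V,z))
for u,v in [(233,175),(236,165),(318,185),(328,200),(235,130),(226,147),(232,144),(230,146)]: print(u,v,w(im,u,v))
print(grasp_offset)
E
```

```text
FL [0.4186 0.1251 0.012 ]
FR [0.4258 0.0048 0.012 ]
bl top [0.5514 0.1084 0.012 ]
bl bot [0.4274 0.1007 0.012 ]
br top [0.5553 0.0394 0.012 ]
br bot [0.4323 0.0318 0.012 ]
BLc [0.6037 0.1368 0.012 ]
BRc [0.6113 0.0172 0.012 ]
hous BL [0.6924 0.1247 0.062 ]
hous BR [0.6954 0.0375 0.062 ]
bladeL [0.5651 0.1047 0.05  ]
bladeR [0.567 0.049 0.05 ]
finL? [0.6187 0.0888 0.102 ]
finR [0.6189 0.0683 0.102 ]
noseL [ 0.5411 -0.1326  0.01  ]
noseR [ 0.5565 -0.182   0.01  ]
rearL [ 0.4592 -0.16    0.    ]
rearR [ 0.4781 -0.2158  0.    ]
flTopL [ 0.4568 -0.1551  0.05  ]
flTopR [ 0.4743 -0.209   0.05  ]
h1 [ 0.5377 -0.1612  0.01  ]
h2 [ 0.5185 -0.1675  0.01  ]
233 175 [0.5507 0.0718 0.0121]
236 165 [0.5667 0.062  0.0635]
318 185 [ 0.5245 -0.1705  0.0126]
328 200 [ 0.4752 -0.1931  0.0451]
235 130 [0.672  0.0672 0.0516]
226 147 [0.6124 0.0897 0.082 ]
232 144 [0.6149 0.0725 0.102 ]
230 146 [0.6124 0.0783 0.0917]
-0.0187
```

Seat is about (0.574, 0.0747) with yaw about +3.5°. Gold flange yaw is about 18°. First I rotate the tool into the seat axes.

```bash
cat >> h.py <<'E'
np.set_printoptions(precision=4,suppress=True)
yaw=np.radians(3.5); SX=np.array([np.cos(yaw),np.sin(yaw),0]);SY=np.array([-np.sin(yaw),np.cos(yaw),0]);SEAT=np.array([.5740,.0747,.012])
def to(p,ang=None):
    s=observe();R=s['tool_rot'];d=R.T@(np.array(p)-s['position'])/0.05
    print('pos',s['position'],'yaw y',np.degrees(np.arctan2(R[1,1],R[0,1])),'F',s['ft_force'],'t',s['time_s'],'tilt',R[:,2],'w',s['grip_width'])
    print('shift units',d)
    if ang is not None: print('wz units',-((ang-np.degrees(np.arctan2(R[1,1],R[0,1]))+180)%360-180)/8)
E
python3 -m pendant '[60,0,0,0,0,0,0.904, 50,0,0,0,0,0,0.904, 45,0,0,0,0,0,0.904, 45,0,0,0,0,0,0.904, 45,0,0,0,0,0,0.904, 45,0,0,0,0,0,0.904, 45,0,0,0,0,0,0.904, 45,0,0,0,0,0,0.904, 45,0,0,0,0,0,0.904, 45,0,0,0,0,0,0]' 20
python3 -c "
from h import *
to(list((SEAT+.046*SX+.003*SY)[:2])+[.14],3.5)"
```

```text
time_s: 1.1
position: [0.2002, 0.512, 0.2101]
tool_rot: [[-0.061, 0.998, -0.0], [0.998, 0.061, -0.001], [-0.001, -0.001, -1.0]]
ft_force: [-0.2, 0.5, 0.3]
grip_width: 0.0449
pos [0.2002 0.512  0.2101] yaw y 3.4885831822610123 F [-0.2211  0.4899  0.2962] t 1.1 tilt [-0.0005 -0.0007 -1.    ] w 0.04491533588656456
shift units [-9.1245  7.85    1.4036]
wz units -0.0014271022173737435
```

```bash
python3 -m pendant '[45,-0.7,0.6,0,0,0,0, 45,-0.7,0.6,0,0,0,0, 45,-0.7,0.6,0,0,0,0, 45,-0.7,0.6,0,0,0,0, 45,-0.7,0.6,0,0,0,0, 45,-0.7,0.6,0,0,0,0, 45,-0.7,0.6,0,0,0,0, 45,-0.7,0.6,0,0,0,0, 45,-0.7,0.6,0,0,0,0, 45,-0.7,0.6,0,0,0,0, 45,-0.7,0.6,0.1,0,0,0, 45,-0.7,0.6,0.1,0,0,0]'
python3 -m pendant '[45,-0.72,0.65,0.2,0,0,0, 45,0,0,0.5,0,0,0, 45,0,0,0,0,0,0]'
python3 -c "
from h import *
to(list((SEAT+.046*SX+.003*SY)[:2])+[.071],3.5)
im=snap('wrist','w1');snap('side','s1');snap('top','t1');print(im['K'])
crop('s1',200,130,320,230,6,'s1c');crop('t1',180,110,280,230,5,'t1c')"
```

```text
time_s: 2.3
position: [0.5867, 0.1137, 0.2002]
tool_rot: [[-0.066, 0.998, -0.0], [0.998, 0.066, 0.0], [0.0, -0.0, -1.0]]
ft_force: [1.1, 1.6, 0.2]
grip_width: 0.0452
time_s: 2.6
position: [0.6192, 0.0804, 0.1617]
tool_rot: [[-0.063, 0.998, -0.007], [0.998, 0.063, 0.001], [0.001, -0.007, -1.0]]
ft_force: [-1.4, 0.3, -0.4]
grip_width: 0.0447
pos [0.6192 0.0804 0.1617] yaw y 3.6230856453464835 F [-1.4449  0.3232 -0.4091] t 2.6 tilt [-0.0073  0.0006 -1.    ] w 0.044687152299969155
shift units [-0.0011  0.0243  1.813 ]
wz units 0.015385705668311545
[[297.3186   0.     256.654 ]
 [  0.     297.3186 194.4951]
 [  0.       0.       1.    ]]
```

View pics/w1.png

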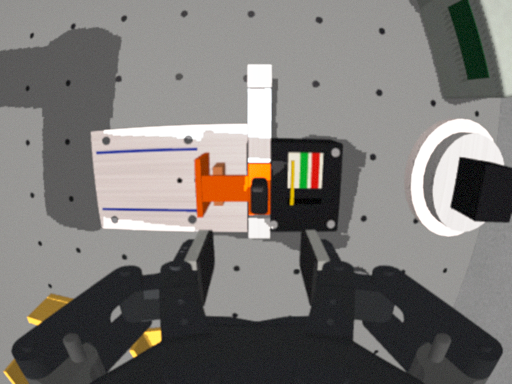

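View pics/s1c.png

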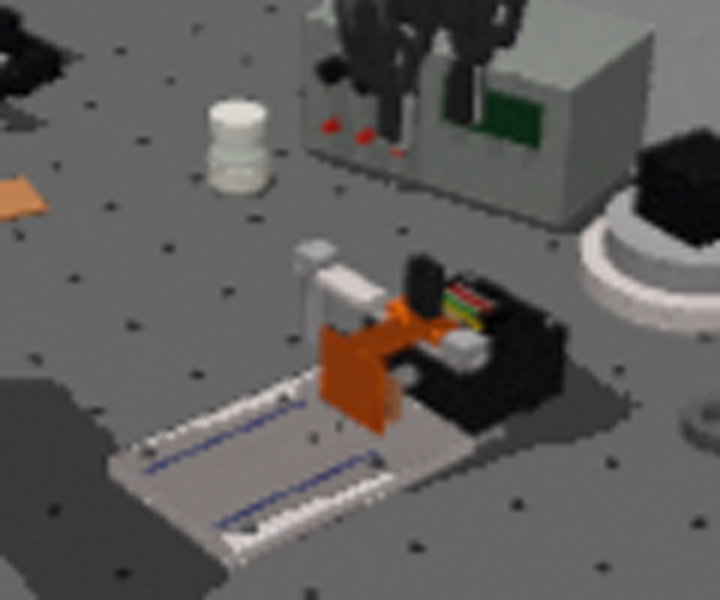

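The wrist view shows the black fin at (260,196), in line with the middle of the fingers (column 258). I go down over it and grip.

```bash
python3 -m pendant '[45,0,0.02,0.4,0,0,0, 45,0,0,0.4,0,0,0, 45,0,0,0.4,0,0,0, 45,0,0,0.3,0,0,0, 45,0,0,0.2,0,0,0, 45,0,0,0.1,0,0,0, 45,0,0,0,0,0,0, 45,0,0,0,0,0,0]'
python3 -m pendant '[5,0,0,0,0,0,0, 5,0,0,0,0,0,0, 5,0,0,0,0,0,0, 5,0,0,0,0,0,0, 5,0,0,0,0,0,0, 5,0,0,0,0,0,0]' 20
python3 -c "
from h import *
to(list((SEAT+.046*SX+.073*SY)[:2])+[.071],3.5)"
```

```text
time_s: 3.55
position: [0.6217, 0.0816, 0.0764]
tool_rot: [[-0.062, 0.998, 0.002], [0.998, 0.062, -0.0], [-0.0, 0.002, -1.0]]
ft_force: [-0.5, -0.9, -0.3]
grip_width: 0.045
time_s: 4.15
position: [0.6207, 0.0814, 0.076]
tool_rot: [[-0.062, 0.998, -0.001], [0.998, 0.062, -0.0], [-0.0, -0.001, -1.0]]
ft_force: [-5.9, -1.8, 6.0]
grip_width: 0.0133
pos [0.6207 0.0814 0.076 ] yaw y 3.557424245419979 F [-5.8766 -1.7715  6.0122] t 4.15 tilt [-0.0012 -0.0002 -1.    ] w 0.013319650760552245
shift units [ 1.3833 -0.0184  0.1001]
wz units 0.00717803067749756
```

```bash
python3 -m pendant '[5,0.2,0,0,0,0,0, 5,0.2,0,0,0,0,0, 5,0.2,0,0,0,0,0, 5,0.2,0,0,0,0,0, 5,0.2,0,0,0,0,0, 5,0.2,0,0,0,0,0, 5,0.06,0,0,0,0,0, 5,0,0,0,0,0,0]'
python3 -m pendant '[5,0.04,0,0,0,0,0, 5,0.04,0,0,0,0,0, 5,0,0,0,0,0,0]'
```

```text
time_s: 4.95
position: [0.6167, 0.145, 0.076]
tool_rot: [[-0.063, 0.998, -0.001], [0.998, 0.063, 0.0], [0.0, -0.001, -1.0]]
ft_force: [-5.8, 0.6, 5.2]
grip_width: 0.0131
time_s: 5.25
position: [0.6165, 0.1483, 0.076]
tool_rot: [[-0.062, 0.998, -0.001], [0.998, 0.062, -0.001], [-0.0, -0.001, -1.0]]
ft_force: [-5.6, -0.2, 5.9]
grip_width: 0.0132
```

```bash
python3 -m pendant '[5,0.04,0,0,0,0,0, 5,0.0,0,0,0,0,0]'
python3 -m pendant '[5,0.04,0,0,0,0,0, 5,0,0,0,0,0,0]'
python3 -m pendant '[5,0.04,0,0,0,0,0, 5,0,0,0,0,0,0]'
python3 -c "
from h import *
snap('side','s2');snap('top','t2')
crop('s2',200,130,320,230,6,'s2c');crop('t2',180,110,280,230,5,'t2c')"
```

```text
time_s: 5.45
position: [0.6165, 0.1485, 0.076]
tool_rot: [[-0.062, 0.998, -0.001], [0.998, 0.062, -0.004], [-0.004, -0.002, -1.0]]
ft_force: [-6.3, -10.0, 5.5]
grip_width: 0.0132
time_s: 5.65
position: [0.6165, 0.1487, 0.076]
tool_rot: [[-0.061, 0.998, -0.002], [0.998, 0.061, -0.007], [-0.007, -0.002, -1.0]]
ft_force: [-5.6, -17.2, 7.0]
grip_width: 0.0133
time_s: 5.85
position: [0.6164, 0.1494, 0.0759]
tool_rot: [[-0.061, 0.998, -0.002], [0.998, 0.061, -0.009], [-0.009, -0.002, -1.0]]
ft_force: [-6.2, -22.3, 7.1]
grip_width: 0.013
```

View pics/s2c.png

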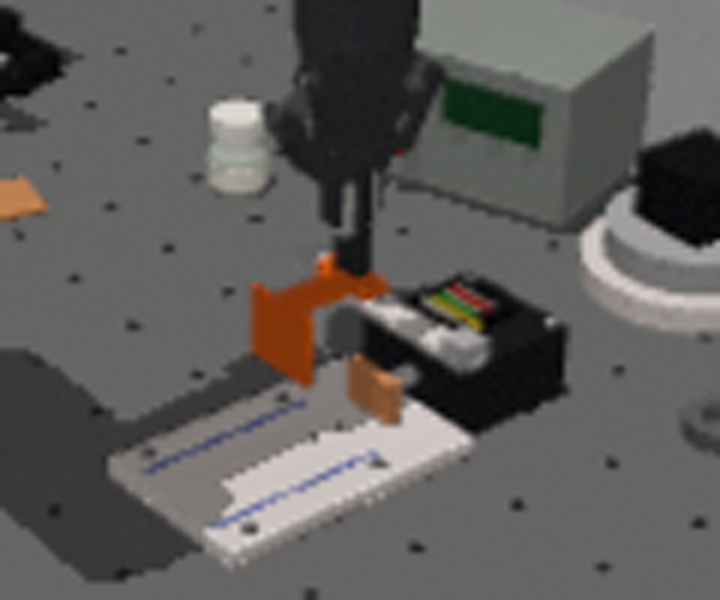

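The side crop shows the pad uncovered and the guard against its stop. The force rose to 22 N with no further travel. I release and rise, then head for the gold bracket.

```bash
python3 -m pendant '[5,-0.05,0,0,0,0,0, 45,0,0,0,0,0,0, 45,0,0,0,0,0,0, 45,0,0,0,0,0,0, 45,0,0,-0.4,0,0,0, 45,0,0,-0.8,0,0,0, 45,0,0,-0.8,0,0,0, 45,0,0,0,0,0,0]'
python3 -c "
from h import *
snap('top','t3');snap('side','s3')
crop('t3',180,110,280,230,5,'t3c');crop('s3',200,130,320,230,6,'s3c')
im=load('top0')
# flange centre estimates
a=np.radians(18.1);X=np.array([np.cos(a),np.sin(a),0])
g=(290,160,10)
nose=(P(im,g,150,198,.01)+P(im,g,322,148,.01))/2
rear=(P(im,g,245,488,0)+P(im,g,440,425,0))/2
ft=(P(im,g,250,465,.05)+P(im,g,445,405,.05))/2
h1=P(im,g,250,211,.01)
print('len',np.linalg.norm((nose-rear)[:2]));print(nose-86*X/1000, rear+.004*X, ft+.004*X)
to(list((nose-.086*X)[:2])+[.16],18.1)"
```

```text
time_s: 6.75
position: [0.6192, 0.1525, 0.1814]
tool_rot: [[-0.063, 0.998, 0.011], [0.998, 0.063, 0.001], [0.0, 0.011, -1.0]]
ft_force: [0.6, 0.4, 0.4]
grip_width: 0.0454
len 0.08578032099127353
[ 0.467  -0.1841  0.01  ] [ 0.4724 -0.1867  0.    ] [ 0.4694 -0.1808  0.05  ]
pos [0.6171 0.1522 0.1759] yaw y 3.5816958567537105 F [-0.5647 -1.0952 -0.376 ] t 6.85 tilt [ 0.0016  0.0002 -1.    ] w 0.04504692952184736
shift units [-6.5248 -3.4156  0.3121]
wz units -1.8147880179057871
```

View pics/t3c.png

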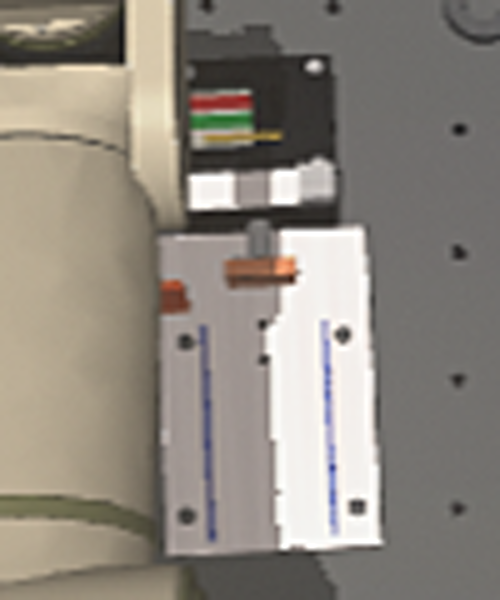

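```bash
python3 -m pendant '[45,-0.65,-0.34,0,0,0,0, 45,-0.85,-0.45,0,0,0,0, 45,-0.85,-0.45,0,0,0,0, 45,-0.85,-0.45,0,0,0,0, 45,-0.85,-0.45,0,0,0,0, 45,-0.85,-0.45,0,0,0,0, 45,-0.85,-0.45,0,0,0,0, 45,-0.75,-0.4,0,0,0,0, 45,0,0,0,0,0,-0.9, 45,0,0,0,0,0,-0.9, 45,0,0,0,0,0,0]'
python3 -c "
from h import *
to([.469,-.1835,.13],18.1)
snap('wrist','w4');crop('w4',130,60,390,260,3,'w4c')"
```

```text
time_s: 7.95
position: [0.4648, -0.1831, 0.1741]
tool_rot: [[-0.309, 0.951, -0.002], [0.951, 0.309, 0.002], [0.002, -0.002, -1.0]]
ft_force: [-0.2, 0.9, 0.3]
grip_width: 0.045
pos [ 0.4648 -0.1831  0.1741] yaw y 17.980011213506017 F [-0.1921  0.9488  0.2968] t 7.95 tilt [-0.0021  0.0016 -1.    ] w 0.045026664545633935
shift units [-0.0356  0.0782  0.8818]
wz units -0.014998598311748879
```

View pics/w4.png

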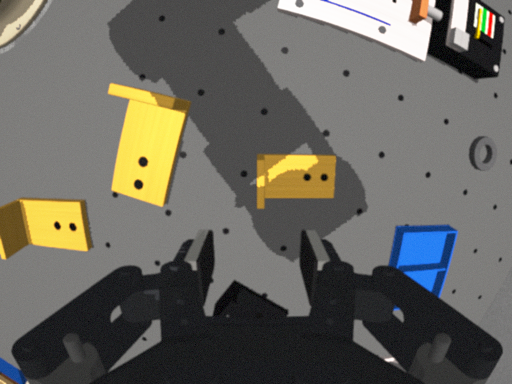

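```bash
cat >> h.py <<'E'
def wf(im,u,v,z):
    K=im['K'];R=cv2.Rodrigues(im['rvec'])[0];t=im['tvec'].ravel()
    dx,dy=u-K[0,2],v-K[1,2];r=np.hypot(dx,dy);th=r/K[0,0]
    q=R.T@np.array([np.sin(th)*dx/r,np.sin(th)*dy/r,np.cos(th)]);o=-R.T@t
    return o+q*(z-o[2])/q[2]
E
python3 -c "
from h import *
crop('w4',245,140,350,220,7,'w4c')"
```

```text
(no output)
```

View pics/w4c.png

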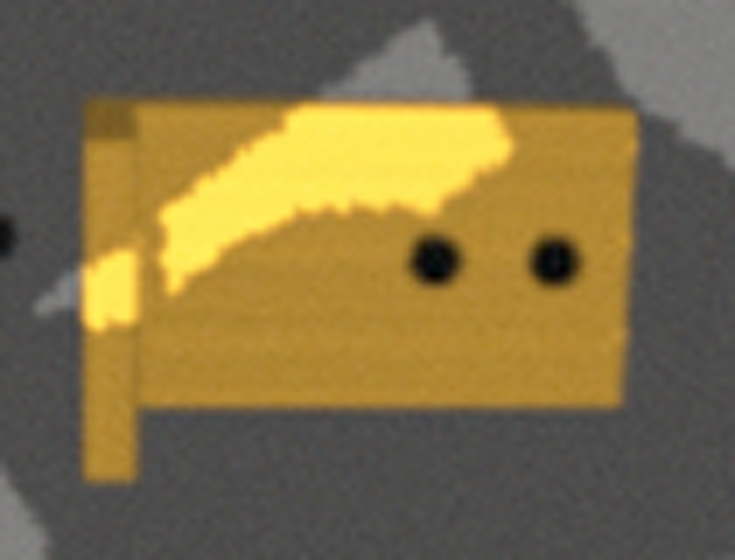

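```bash
python3 -c "
from h import *
im=load('w4')
def q(U,V,z): return wf(im,(U+.5)/7-.5+245,(V+.5)/7-.5+140,z)
A=q(110,138,.05);B=q(110,482,.05);N1=q(638,110,.01);N2=q(622,407,.01);h1=q(554,261,.01);h2=q(435,261,.01)
print(A,B,(A+B)/2,np.linalg.norm(A-B));print(N1,N2,(N1+N2)/2,np.linalg.norm(N1-N2))
an=lambda d:np.degrees(np.arctan2(d[1],d[0]))
print(an(A-B)-90,an(N1-N2)-90,an(h1-h2))
d=(N1+N2)/2-(A+B)/2;print('fl->nose',an(d),np.linalg.norm(d[:2]))
c=(A+B)/2; to([c[0],c[1],.017],18.1)
"
```

```text
[ 0.4608 -0.1582  0.05  ] [ 0.4765 -0.2059  0.05  ] [ 0.4686 -0.182   0.05  ] 0.050259154472369096
[ 0.5428 -0.1317  0.01  ] [ 0.5584 -0.1792  0.01  ] [ 0.5506 -0.1555  0.01  ] 0.04998188838735634
18.163618013345854 18.210087603015197 18.46949389836606
fl->nose 17.953225764894505 0.08614912084264228
pos [ 0.465  -0.1829  0.1743] yaw y 17.798968041423265 F [ 0.0705 -0.4225  0.0459] t 8.0 tilt [-0.0017  0.0013 -1.    ] w 0.04545153303446797
shift units [-0.0114  0.0772  3.1462]
wz units -0.03762899482209292
```

Wrist view measurements agree with the known bracket size (50 mm wide, 86 mm flange to nose). Flange centre is (0.4686, -0.182), yaw 18.2°. I descend and grip.

```bash
python3 -m pendant '[45,0,0.077,0.5,0,0,-0.03, 45,0,0,0.6,0,0,0, 45,0,0,0.6,0,0,0, 45,0,0,0.5,0,0,0, 45,0,0,0.4,0,0,0, 45,0,0,0.3,0,0,0, 45,0,0,0.15,0,0,0, 45,0,0,0,0,0,0, 45,0,0,0,0,0,0]'
python3 -c "
from h import *
to([.4686,-.182,.017],18.2)"
```

```text
time_s: 8.9
position: [0.4693, -0.182, 0.0233]
tool_rot: [[-0.312, 0.95, 0.0], [0.95, 0.312, -0.0], [-0.0, 0.0, -1.0]]
ft_force: [-0.4, -0.1, -0.6]
grip_width: 0.0453
pos [ 0.4693 -0.182   0.0233] yaw y 18.153380542992405 F [-0.4306 -0.0609 -0.5872] t 8.9 tilt [ 0.0004 -0.0003 -1.    ] w 0.0452798888563979
shift units [ 0.0044 -0.0141  0.1257]
wz units -0.005827432125947496
```

```bash
python3 -c "
from h import *
to([.4686,-.182,.017],18.2)"
python3 -m pendant '[45,0,-0.01,0.12,0,0,0, 45,0,0,0,0,0,0, 3,0,0,0,0,0,0, 3,0,0,0,0,0,0, 3,0,0,0,0,0,0, 3,0,0,0,0,0,0, 3,0,0,0,0,0,0, 3,0,0,0,0,0,0, 3,0,0,0,0,0,0]' 60
```

```text
pos [ 0.4693 -0.182   0.0233] yaw y 18.153380542992405 F [-0.4306 -0.0609 -0.5872] t 8.9 tilt [ 0.0004 -0.0003 -1.    ] w 0.0452798888563979
shift units [ 0.0044 -0.0141  0.1257]
wz units -0.005827432125947496
time_s: 9.8
position: [0.4688, -0.1823, 0.0173]
tool_rot: [[-0.312, 0.95, 0.001], [0.95, 0.312, -0.0], [-0.001, 0.0, -1.0]]
ft_force: [-2.1, 0.9, 5.5]
grip_width: 0.0058
```

```bash
python3 -m pendant '[3,0,0,-0.2,0,0,0, 3,0,0,-0.4,0,0,0, 3,0,0,-0.5,0,0,0, 3,0,0,-0.5,0,0,0, 3,0,0,0,0,0,0.92, 3,0,0,0,0,0,0.92, 3,0,0,0,0,0,0]'
python3 -c "
from h import *
to(list((SEAT-.105*SX)[:2])+[.06],3.5)
snap('side','s5');snap('wrist','w5')"
```

```text
time_s: 10.5
position: [0.4684, -0.182, 0.0973]
tool_rot: [[-0.059, 0.998, -0.0], [0.998, 0.059, 0.0], [0.0, -0.0, -1.0]]
ft_force: [-0.3, -0.1, -1.6]
grip_width: 0.0062
pos [ 0.4684 -0.182   0.0973] yaw y 3.4099284841856607 F [-0.2819 -0.1254 -1.6476] t 10.5 tilt [-0.0001  0.     -1.    ] w 0.006196184988079019
shift units [4.997  0.3134 0.7461]
wz units -0.011258939476793017
```

View pics/s5.png

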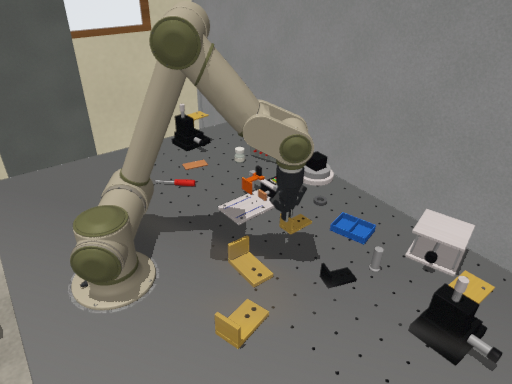

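View pics/w5.png

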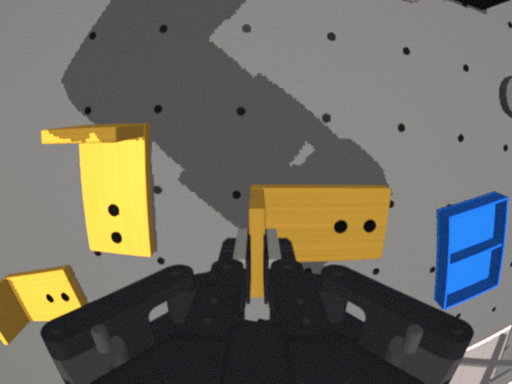

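The bracket is held and level-looking. I carry it over the bed.

```bash
python3 -m pendant '[3,0.4,0,0,0,0,0, 3,0.7,0.05,0,0,0,-0.01, 3,0.8,0.05,0,0,0,0, 3,0.8,0.05,0,0,0,0, 3,0.8,0.05,0,0,0,0, 3,0.8,0.05,0,0,0,0, 3,0.5,0.05,0,0,0,0, 3,0.2,0,0,0,0,0, 3,0,0,0,0,0,0, 3,0,0,0,0,0,0]'
python3 -c "
from h import *
to(list((SEAT-.105*SX)[:2])+[.031],3.5)
snap('wrist','w6');snap('top','t6');snap('side','s6');crop('t6',180,110,280,230,5,'t6c');crop('s6',200,150,300,230,7,'s6c')"
```

```text
time_s: 11.6
position: [0.4682, 0.0675, 0.0969]
tool_rot: [[-0.063, 0.998, -0.0], [0.998, 0.063, -0.0], [-0.0, -0.0, -1.0]]
ft_force: [-0.2, -0.3, -1.1]
grip_width: 0.006
pos [0.4682 0.0675 0.0969] yaw y 3.5911661460836997 F [-0.1589 -0.2648 -1.1303] t 11.6 tilt [-0.0002 -0.0003 -1.    ] w 0.0059983535532739255
shift units [0.0145 0.0206 1.3174]
wz units 0.011395768260463512
```

View pics/w6.png

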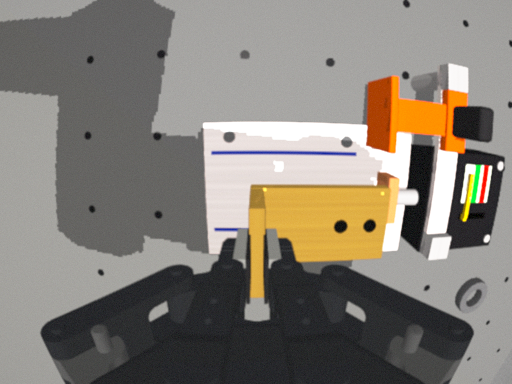

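View pics/s6c.png

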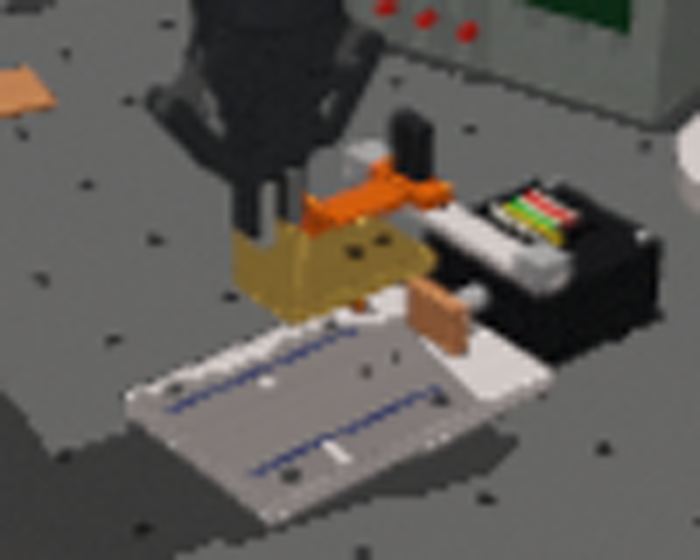

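View pics/t6c.png

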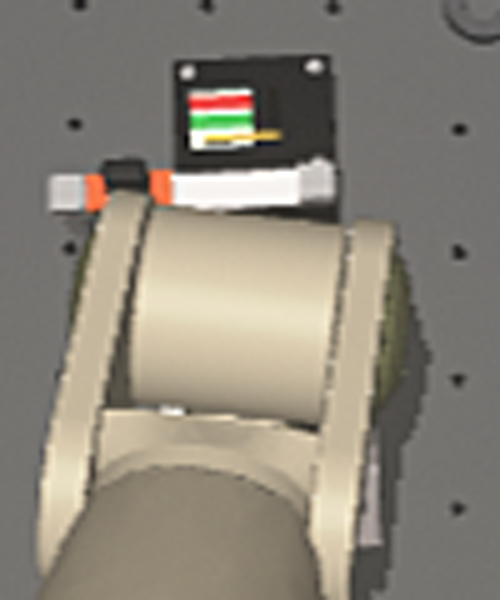

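```bash
cat >> h.py <<'E'
def cloud(im,us,vs):
    K=im['K'];R=cv2.Rodrigues(im['rvec'])[0];t=im['tvec'].ravel();o=[]
    for v in vs:
        for u in us:
            d=float(im['depth'][v,u])
            if d<=0: continue
            dx,dy=u-K[0,2],v-K[1,2];r=np.hypot(dx,dy)+1e-9;th=r/K[0,0]
            o.append(R.T@(np.array([np.tan(th)*dx/r*d,np.tan(th)*dy/r*d,d])-t))
    return np.array(o)
def plane(p):
    A=np.c_[p[:,:2]-p[:,:2].mean(0),np.ones(len(p))];c=np.linalg.lstsq(A,p[:,2],rcond=None)[0]
    print('slopes deg',np.degrees(np.arctan(c[:2])),'z',c[2],'at',p[:,:2].mean(0),'rms',np.std(A@c-p[:,2]))
E
python3 -c "
from h import *
im=load('w6')
plane(cloud(im,range(290,330,2),range(195,250,2)))
plane(cloud(im,range(275,375,3),range(195,212,2)))
plane(cloud(im,range(230,340,3),range(160,180,2)))
crop('w6',200,110,500,300,2.6,'w6c')"
```

```text
slopes deg [-11.1359   0.16  ] z 0.09037832066685346 at [0.5006 0.0728] rms 0.005176185345348015
slopes deg [-0.3049  0.8306] z 0.08964541920983689 at [0.5094 0.0855] rms 0.0005684803333871943
slopes deg [-0.1694  0.2741] z 0.01222096742755489 at [0.4906 0.0913] rms 0.0006674752906314663
```

View pics/w6c.png

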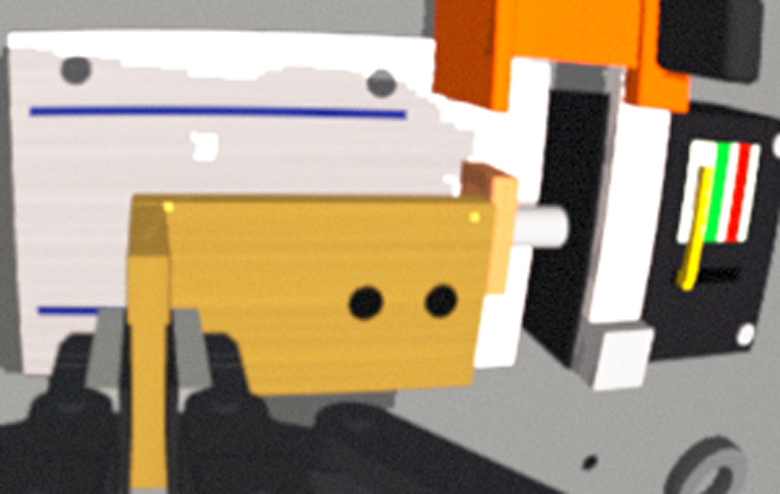

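```bash
python3 -c "
from h import *
im=load('w6')
def q(U,V,z): return wf(im,(U+.5)/2.6-.5+200,(V+.5)/2.6-.5+110,z)
S=np.array([SX,SY,[0,0,1]])
for n,U,V,z in [('Lline',30,111,.012),('Lline',405,114,.012),('Rl',40,310,.012),('Rl',120,311,.012),('N1',490,200,.09),('N2',472,384,.09),('padtopL',515,178,.042),('padtopR',505,292,.042),('blade lower right', 495,108,.03),('h',440,300,.09),('h',365,302,.09),('bedF',10,35,.012)]:
    p=q(U,V,z);print(n,p,'seat',S@(p-SEAT)*1000)
print(S@(observe()['position']-SEAT)*1000)
"
```

```text
Lline [0.4278 0.1017 0.012 ] seat [-144.2703   35.8691    0.    ]
Lline [0.5521 0.1096 0.012 ] seat [-19.7102  36.1822   0.    ]
Rl [0.433  0.0327 0.012 ] seat [-143.3182  -33.3131    0.    ]
Rl [0.4608 0.0343 0.012 ] seat [-115.4242  -33.4268    0.    ]
N1 [0.5498 0.0987 0.09  ] seat [-22.7134  25.4721  78.    ]
N2 [0.5551 0.0492 0.09  ] seat [-20.4044 -24.2923  78.    ]
padtopL [0.5815 0.0963 0.042 ] seat [ 8.8368 21.13   30.    ]
padtopR [0.5855 0.0586 0.042 ] seat [ 10.4523 -16.7378  30.    ]
blade lower right [0.5768 0.1164 0.03  ] seat [ 5.3551 41.4759 18.    ]
h [0.5408 0.0725 0.09  ] seat [-33.2494  -0.1657  78.    ]
h [0.5211 0.0712 0.09  ] seat [-53.0627  -0.2573  78.    ]
bedF [0.4202 0.1262 0.012 ] seat [-150.3435   60.8104    0.    ]
[-105.946    -1.0096   84.8996]
```

```bash
python3 -c "
from h import *
crop('w6',330,170,410,270,6,'w6d');crop('w6',240,170,330,270,6,'w6e')"
```

```text
(no output)
```

View pics/w6d.png

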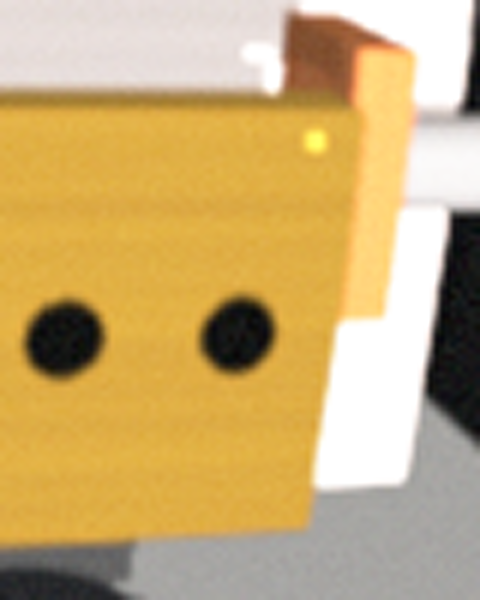

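View pics/w6e.png

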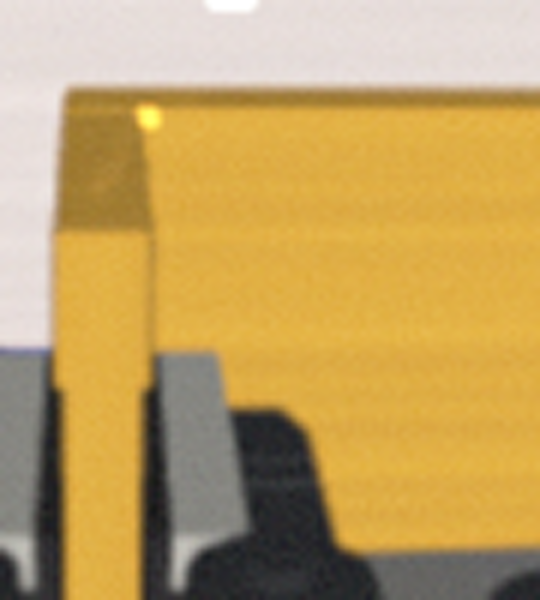

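```bash
python3 -c "
from h import *
im=load('w6')
S=np.array([SX,SY,[0,0,1]])
def q(x0,y0,U,V,z): return S@(wf(im,(U+.5)/6-.5+x0,(V+.5)/6-.5+y0,z)-SEAT)*1000
for z in(.088,.0897,.091):
  N1=q(330,170,360,108,z);N2=q(330,170,308,527,z);h1=q(330,170,238,335,z);h2=q(330,170,65,339,z);E=q(240,170,170,106,z)
  an=lambda d:np.degrees(np.arctan2(d[1],d[0]))
  print(N1,N2,'nose yaw',an(N1-N2)-90,np.linalg.norm(N1-N2),'holes',an(h1-h2),'edge',an(N1-E))
A=q(240,170,52,231,.13);B=q(240,170,155,231,.13);print(A,B)
# pad bottom/top corners
print(q(330,170,413,55,.042),q(330,170,383,318,.042),q(330,170,362,48,.042))
"
```

```text
[-20.6169  24.3652  76.    ] [-19.6462 -25.365   76.    ] nose yaw 1.11821553266914 49.73959370387472 holes 0.043571219614963005 edge 0.18516512082134096
[-21.4561  24.7787  77.7   ] [-20.495  -24.4616  77.7   ] nose yaw 1.1182155326692254 49.24973010946479 holes 0.04357121961498466 edge 0.1851651208213446
[-22.0979  25.095   79.    ] [-21.1441 -23.7709  79.    ] nose yaw 1.1182155326690548 48.87512853726897 holes 0.04357121961500153 edge 0.18516512082134132
[-109.6596   24.4832  118.    ] [-101.7408   24.4986  118.    ]
[ 9.5088 20.6463 30.    ] [ 10.0399 -17.2534  30.    ] [ 1.45   21.4633 30.    ]
```

The bracket is level and about 0.2° off the seat yaw. It sits about 1.2 mm right of the middle of the lines and pad, so I shift it left and lower it.

```bash
python3 -m pendant '[3,0.024,0,0.3,0,0,0, 3,0,0,0.3,0,0,0, 3,0,0,0.3,0,0,0, 3,0,0,0.2,0,0,0, 3,0,0,0.1,0,0,0, 3,0,0,0.08,0,0,0, 3,0,0,0,0,0,0, 3,0,0,0,0,0,0]'
python3 -c "
from h import *
to(list((SEAT-.105*SX)[:2])+[.0292],3.5)"
```

```text
time_s: 12.55
position: [0.4683, 0.0694, 0.0333]
tool_rot: [[-0.062, 0.998, 0.001], [0.998, 0.062, -0.0], [-0.0, 0.001, -1.0]]
ft_force: [0.3, 0.2, -2.0]
grip_width: 0.0058
pos [0.4683 0.0694 0.0333] yaw y 3.552938830529517 F [ 0.334   0.2192 -1.9677] t 12.55 tilt [ 0.0007 -0.0001 -1.    ] w 0.005778292336727421
shift units [-0.0236  0.0159  0.082 ]
wz units 0.006617353816189109
```

```bash
python3 -m pendant '[3,0,0,0.05,0,0,0, 3,0,0,0,0,0,0, 3,0,0,0,0,0,0]'
python3 -m pendant '[3,0,0,0.02,0,0,0, 3,0,0,0,0,0,0]'
python3 -m pendant '[3,0,0,0.02,0,0,0, 3,0,0,0,0,0,0]'
```

```text
time_s: 12.85
position: [0.4681, 0.0695, 0.0305]
tool_rot: [[-0.062, 0.998, 0.0], [0.998, 0.062, -0.0], [-0.0, 0.0, -1.0]]
ft_force: [0.5, 0.8, -1.8]
grip_width: 0.0062
time_s: 13.05
position: [0.4681, 0.0695, 0.0294]
tool_rot: [[-0.062, 0.998, 0.0], [0.998, 0.062, -0.0], [-0.0, 0.0, -1.0]]
ft_force: [-0.3, -0.4, -2.0]
grip_width: 0.0063
time_s: 13.25
position: [0.4682, 0.0695, 0.0293]
tool_rot: [[-0.062, 0.998, 0.001], [0.998, 0.062, -0.0], [-0.0, 0.001, -1.0]]
ft_force: [-4.0, 0.8, 10.4]
grip_width: 0.0062
```

```bash
python3 -m pendant '[3,0,0,-0.01,0,0,0, 3,0,0.1,0,0,0,0, 3,0,0.1,0,0,0,0, 3,0,0.1,0,0,0,0, 3,0,0.08,0,0,0,0, 3,0,0,0,0,0,0]'
python3 -m pendant '[3,0,0.04,0,0,0,0, 3,0,0,0,0,0,0]'
python3 -m pendant '[3,0,0.04,0,0,0,0, 3,0,0,0,0,0,0]'
```

```text
time_s: 13.85
position: [0.4875, 0.0707, 0.0293]
tool_rot: [[-0.062, 0.998, 0.0], [0.998, 0.062, -0.0], [-0.0, 0.0, -1.0]]
ft_force: [-0.8, 0.0, 5.3]
grip_width: 0.0062
time_s: 14.05
position: [0.4889, 0.0708, 0.0293]
tool_rot: [[-0.062, 0.998, -0.0], [0.998, 0.062, -0.0], [-0.0, -0.0, -1.0]]
ft_force: [-2.4, 0.1, 7.5]
grip_width: 0.0058
time_s: 14.25
position: [0.4904, 0.0709, 0.0293]
tool_rot: [[-0.062, 0.998, -0.002], [0.998, 0.062, -0.0], [-0.0, -0.002, -1.0]]
ft_force: [-5.5, 0.5, 7.8]
grip_width: 0.0061
```

```bash
python3 -m pendant '[3,0,0.04,0,0,0,0, 3,0,0.04,0,0,0,0, 3,0,0,0,0,0,0]'
python3 -m pendant '[3,0,0.04,0,0,0,0, 3,0,0,0,0,0,0]'
python3 -c "
from h import *
snap('wrist','w7');snap('top','t7');crop('w7',240,150,440,290,4,'w7c');crop('t7',205,115,255,160,12,'t7c')"
```

```text
time_s: 14.55
position: [0.4934, 0.0712, 0.0293]
tool_rot: [[-0.062, 0.998, -0.004], [0.998, 0.062, -0.0], [0.0, -0.004, -1.0]]
ft_force: [-9.1, -0.3, 12.6]
grip_width: 0.0066
time_s: 14.75
position: [0.4949, 0.0713, 0.0293]
tool_rot: [[-0.062, 0.998, -0.005], [0.998, 0.062, -0.0], [0.0, -0.005, -1.0]]
ft_force: [-11.1, -0.4, 14.0]
grip_width: 0.0063
```

View pics/w7c.png

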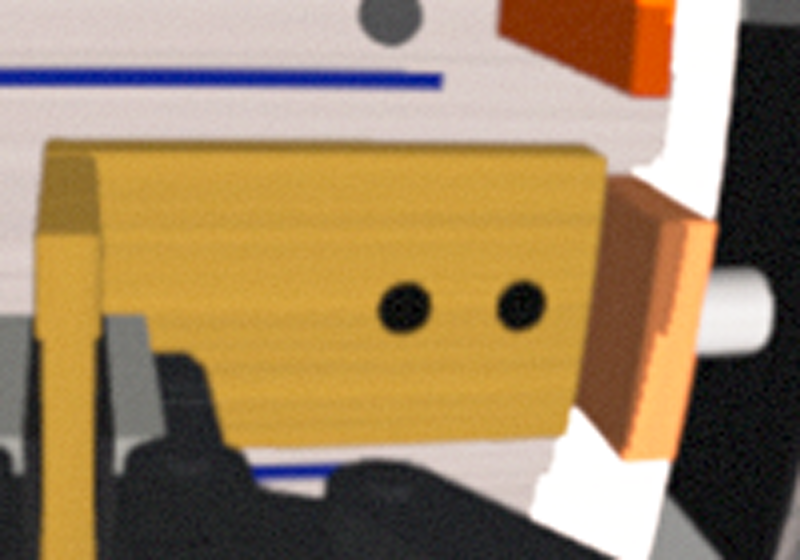

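View pics/t7c.png

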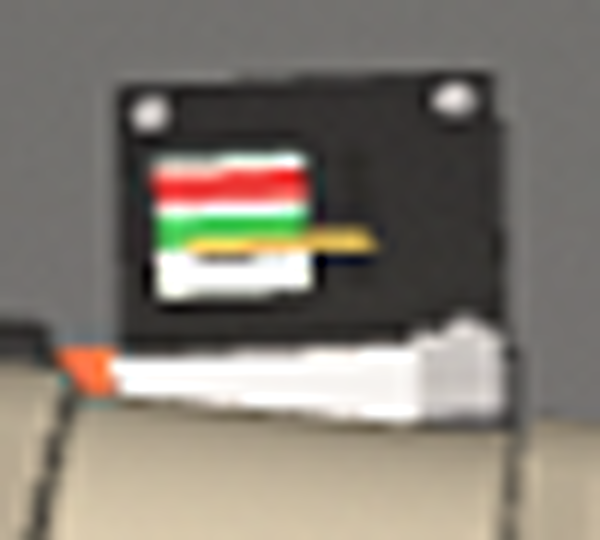

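Wrist view: the nose is flush on the pad and the bracket lies between the lines. Top view: the pointer is at the lower edge of green, about 7 mm. I press about 4 mm more and trim the small nose-down tilt.

```bash
python3 -m pendant '[3,0,0.03,0,-0.02,0,0, 3,0,0.03,0,-0.02,0,0, 3,0,0,0,0,0,0, 3,0,0,0,0,0,0]'
python3 -m pendant '[3,0,0.02,0,0,0,0, 3,0,0,0,0,0,0, 3,0,0,0,0,0,0]'
python3 -c "
from h import *
im=snap('wrist','w8');snap('top','t8');snap('side','s8');crop('w8',240,150,440,290,4,'w8c');crop('t8',205,115,255,160,12,'t8c');crop('s8',200,150,300,230,7,'s8c')
to([.4,0,0],3.5)
plane(cloud(im,range(272,375,3),range(193,212,2)))"
```

```text
time_s: 15.25
position: [0.4969, 0.0715, 0.0293]
tool_rot: [[-0.063, 0.998, -0.001], [0.998, 0.063, 0.0], [0.0, -0.001, -1.0]]
ft_force: [-14.0, -2.6, 16.5]
grip_width: 0.0063
time_s: 15.55
position: [0.4976, 0.0716, 0.0293]
tool_rot: [[-0.063, 0.998, -0.002], [0.998, 0.063, 0.0], [0.0, -0.002, -1.0]]
ft_force: [-15.9, -2.1, 18.0]
grip_width: 0.0062
pos [0.4976 0.0715 0.0293] yaw y 3.582589929822404 F [-16.2859  -2.8092  17.3092] t 15.7 tilt [-0.0019  0.0001 -1.    ] w 0.005799711690831581
shift units [-1.3062 -2.0368  0.589 ]
wz units 0.010323741227800554
slopes deg [-0.1158  0.6019] z 0.022268191101184772 at [0.5377 0.0902] rms 0.0006002394368701762
```

View pics/w8c.png

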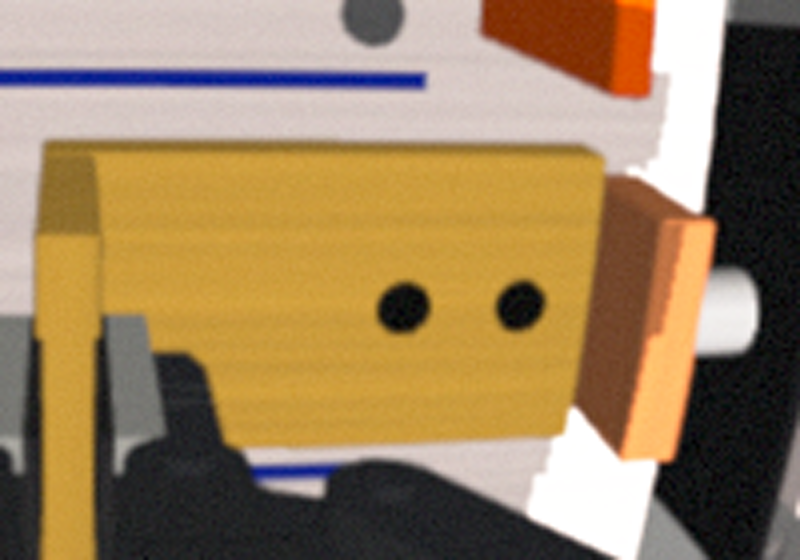

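View pics/t8c.png

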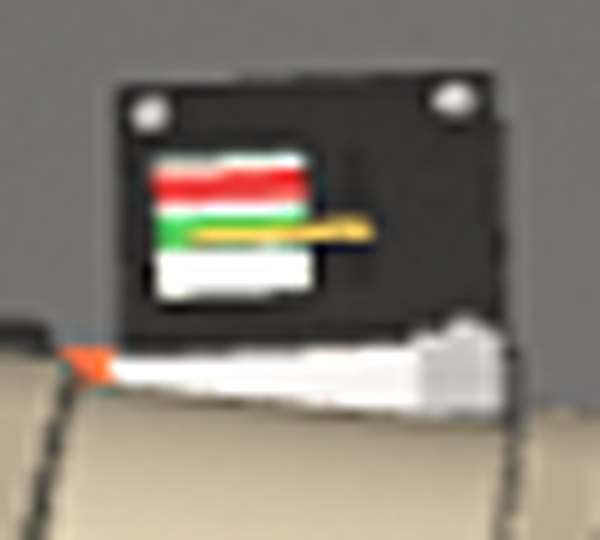

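View pics/s8c.png

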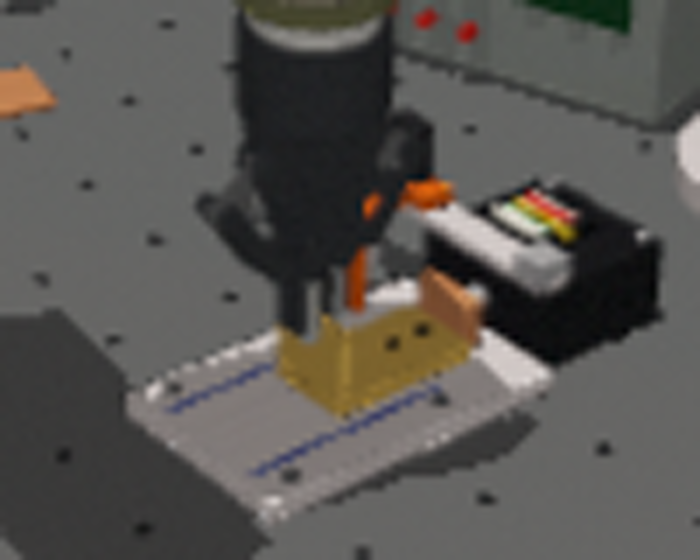

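The pointer is mid-green and the bracket is flat, square and between the lines. I hold briefly to check it is steady, then hand in.

```bash
python3 -m pendant '[3,0,0,0,0,0,0, 3,0,0,0,0,0,0, 3,0,0,0,0,0,0, 3,0,0,0,0,0,0, 3,0,0,0,0,0,0, 3,0,0,0,0,0,0]'
python3 -c "
from h import *
snap('top','t9');crop('t9',205,115,255,160,12,'t9c');cv2.imwrite('pics/t9b.png',cv2.imread('pics/t9.png'))"
```

```text
time_s: 16.3
position: [0.4976, 0.0715, 0.0292]
tool_rot: [[-0.063, 0.998, -0.002], [0.998, 0.063, 0.0], [0.0, -0.002, -1.0]]
ft_force: [-16.1, -2.9, 17.0]
grip_width: 0.0064
```

View pics/t9c.png

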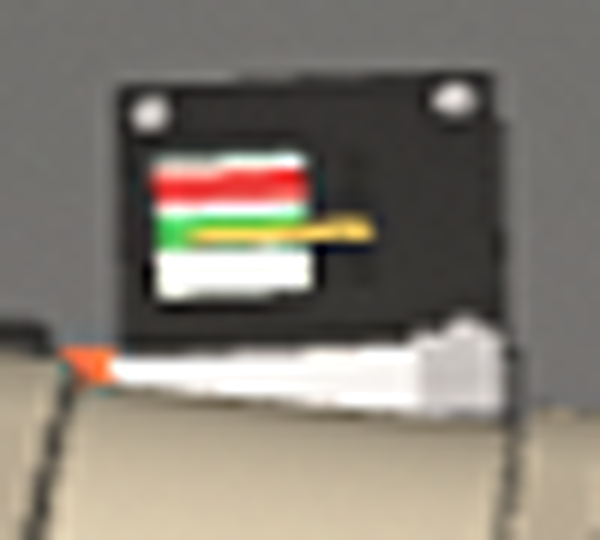

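View pics/t9.png

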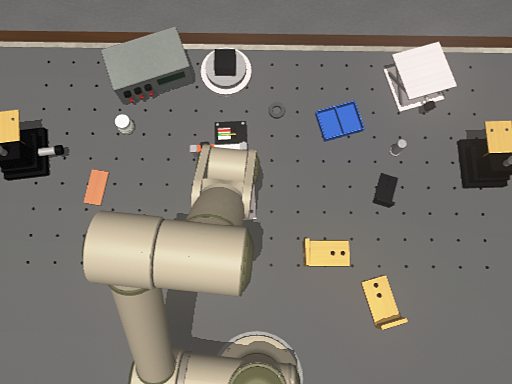

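The hold is steady. The pointer is in green at crop row ~232, and everything else the arm leaves in view is unmoved.

```bash
python3 -c "
from rig import *
print(close_job())"
```

```text
the job is handed in; nothing more can be done
None
```

I handed the job in at about 16 s, with the gripper still holding the gold bracket pressed against the pad.

- **Guard:** I slid it about 67 mm until it met its end stop. The push force rose to 22 N with no further travel, and the pictures show the pad clear.
- **Bracket:** I took the smallest of the three gold ones and gripped it by its flange at 60 N. It lies flat on the bed between the blue lines. Its yaw was within about 0.2° of the seat by its side edge and holes, and the nose looks flush on the pad. A measurement of the nose edge before lowering disagreed, giving 1.1°; I took that as pixel noise.
- **Pressing:** The last top view shows the yellow pointer in the middle of the green band, about 9–11 mm in. It stayed there over a further 0.6 s and was not seen near the red.
- **Forces:** The tool read about 16 N along the pressing direction and 17 N upward. The first is more than the 8–9 N from the spring alone, and I put the difference down to friction from pressing the bracket onto the bed.
- **Other things:** The black bracket and the others the arm leaves in view look unmoved in the last top view. The screwdriver is hidden by the arm there. It looked unmoved in the last full side view, taken while carrying the bracket.

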